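Uncover the dry-block incubator and hold up the tube carrier

ROBOT

A 6-joint arm with a two-finger parallel gripper is mounted at the origin on the work surface. World frame = base frame: x ahead of the robot, y to its left, z up, the work surface at z = 0. Lengths are in m, angles in rad, forces in N, time in s.
With the tool pointing down it reaches from about 0.325 to 0.925 m from the base axis. Payload 3.1 kg.
Tool frame: the origin (TCP) lies at the very end of the fingers, on their centre line; the grasp point (between the pads) lies 19 mm behind it (pinch_z is the distance from the TCP to the grasp point, in m); y points along the fingers, x is the direction in which the jaws open and shut, and the axes are right-handed (so a half turn about y gives the same grasp; the last joint's range is limited). The gripper opens to 85 mm and grips with 20 to 120 N. Pads are 22 mm wide; open, the fingers measure 114 mm over their backs; the gripper's body (76 mm by 85 mm) begins 54 mm behind the grasp point. The pads swing forward as they close: fully open they stand 13 mm farther back than shut.
Start: joints at [-1.234, 0.217, 1.613, -0, 1.311, -0.112], TCP at [0.271, -0.563, 0.231] pointing down, gripper open.
Joint ranges: [-2.75, 2.75], [-0.78, 2.1], [0.31, 2.55], [-1.13, 4.27], [0.13, 2.63], [-2.58, 2.58]. Speed limits (rad/s): [2.79, 2.79, 3.14, 3.14, 3.14, 3.14].

INTERFACE

Orientations are given as a 3x3 rotation matrix whose columns are the frame's x, y, z axes.
In Python, from station import * gives the robot as it stands.
- The arm moves only by the shell command python3 -m pendant 'ROWS' [FORCE]. ROWS is JSON, one flat list of numbers, 5 for each row, row after row: the opening, from 0 (shut) to 1 (fully open), then the shift along the world's x, y, z in cm, then the turn about the world's z in degrees. A call has exactly 8 rows; each row shifts and turns the commanded pose from where the row before left it; what a row does not reach is not made up. A row lasts 1/10 s, in which the tool goes at most 50 mm and 8.59 degrees, less where a joint would pass 70% of its speed; a pose out of reach is approached as far as the arm can. A call is refused whole if a number of a shift passes 5 or a number of a turn 8.59, either way. A call with a gripper value outside its range is refused whole. The fingers move at their own pace and stop on an object; FORCE is the grip in N (left out, the last holds). Time passes only in rows, so rows that do not move let the fingers close, or fill a call up. It gives the time, the measured TCP pose, the force and the opening at its end, in the units of the state.
- state(): the state, without advancing time (a new reading comes with each control period).
- camera(name): name is "scene" or "top" or "wrist"; returns a dict with "frame" (384x512x3 uint8, blue, green, red), "z_map" (384x512 float32, m along the optical axis (not along the pixel's ray), 0 where there is no reading), "mtx" (3x3 intrinsics, pixels), "R" (3x3) and "t" (3): a world point X has camera coordinates R X + t. Camera axes: x right, y down, z forward; pixel columns grow to the right and rows downward; lengths in m; the calibration is good to about 2 mm. A picture is of the moment at which its call begins.
- hand_in(): hands the job in, once; it reports no verdict.
The state is a dict: "clock": time; "joint_positions": joint angles; "joint_velocities": joint speeds; "joint_torque": joint torques, N m; "eef_pos": TCP position; "eef_rot": TCP orientation; "ft_force": force on the tool from outside, world axes, zero at the start; "wrist_torque": the same for the moment, N m; "finger_gap": finger opening in m.
Only numpy, scipy, OpenCV 4.12 (cv2) and the standard library are available. Lean on these libraries where they do the work, as an engineer would, in place of code of your own. Each camera call takes 0.05 s, during which the arm holds its last target.

TASK

Lift the blue cover plate off the incubator's pins and lay it flat, handle up, on the middle of the dark mat. Then take the tube carrier by its bar, lift it straight up out of the well until its underside is about 5 cm above the incubator's top, and finish still holding it there, level and motionless over the incubator, with the gripper closed on it. Do not drop or tip the cover or the carrier, and leave the other things on the bench alone.

Things in the scene. Friction and masses are not known exactly. Their poses are not given: they have to be found in the camera images.
- incubator: White incubator housing, fixed to the bench, 190 (x) x 230 (y) x 100 mm high, with a 45 mm deep, 50 mm high control step along its -x side. Origin: centre of the 190 x 230 housing, on the bench; z up. In its top is an open well 130 (x) x 160 (y) mm, its floor 15 mm above the bench. Two steel pins, 8 mm diameter, stand 14 mm above the top at y = +97.5 and -97.5 mm (x = 0) and locate the cover. It may stand left or right on the bench, turned up to 0.4 rad.
- well_top (a point): Point on the incubator at the middle of the well's mouth, level with the housing's top (100 mm above the bench); axes as the incubator's.
- cover: Blue cover plate, loose, 160 (x) x 220 (y) x 6 mm, about 0.2 to 0.4 kg, with two 13 mm holes that drop loosely over the pins; at the start it lies on the housing's top over the well. Origin: centre of its underside; z up when the handle is up.
- cover_grip (a point): Centre of the cover's dark handle bar, 34 mm above the plate's underside. The bar lies along the cover's x, 80 long, 14 wide (y), 12 high, and stands 28 mm up from plate to bar centre on a post at each end (x = +-35 mm); grasp it across y. Axes as the cover's.
- carrier: Black tube carrier, loose, in the well under the cover and hidden until that is off: block 110 (x) x 130 (y) x 35 mm, about 0.3 to 0.6 kg, with eight capped tubes fixed in rows at x = +-43 mm (70 mm high over the underside). At the start it stands on the well floor within 4 mm of the middle, turned at most 0.05 rad from the incubator. Origin: centre of its underside.
- carrier_grip (a point): Centre of the carrier's aluminium carrying bar, 73 mm above the carrier's underside and, at the start, 12 mm below the housing's top. The bar lies along the carrier's x, 64 long, 12 wide (y), 14 high, on a post at each end; below it are 31 mm of clear space down to the block; beside it (y) is free room to the well's walls. Grasp it across y at its middle. Axes as the carrier's.
- mat: Dark rubber mat stuck to the bench, 200 (x) x 260 (y) x 3 mm thick, on the other side of the bench from the incubator, turned up to 0.4 rad. Origin: centre of its underside on the bench.
- rack: Bystander, leave alone: black 100 x 160 x 50 block-shaped tube rack (mm). Origin: centre of its underside.
- reagent_jar: Bystander, leave alone: jar with a blue cap, 80 dia, 120 tall (mm). Origin: centre of its underside.
- red_cap: Bystander, leave alone: loose red screw cap, 60 dia, 20 tall (mm). Origin: centre of its underside.
- tip_box: Bystander, leave alone: orange box with a white lid, 85 x 120 x 61 (mm). Origin: centre of its underside.
- beaker: Bystander, leave alone: empty glass beaker, 70 dia, 90 tall (mm). Origin: centre of its underside.
- amber_bottle: Bystander, leave alone: amber bottle with white cap, 70 dia, 150 tall (mm). Origin: centre of its underside.

How it is judged:
On the way, in this order (a step that is already met when the one before it is completed fails the run):
1. the cover lies flat on the mat, let go (horizontal distance between cover_grip and mat below 0.05 m and height (world z) of cover_grip below 0.046 m and angle between cover_grip's own z axis and vertical below 0.08 rad and contact force between the fingers and cover below 0.05 N), for 0.2 s.
2. the carrier is held level in the air, clear above the incubator (z of carrier_grip in the frame of well_top above 0.103 m and horizontal distance between carrier_grip and well_top below 0.06 m and angle between carrier_grip's own z axis and vertical below 0.1 rad and contact force between the fingers and carrier above 1 N and contact force between carrier and incubator below 0.05 N), for 0.3 s.
At the end, for the whole second after the job is handed in: Cover flat (0.08 rad), handle up, on the mat within 50 mm of its middle, let go. Carrier held by the fingers (over 1 N), underside 30 mm or more above the incubator, within 60 mm of the well's middle, level to 0.1 rad, under 20 mm/s and 0.15 rad/s, clear of the incubator (all of step 1 and all of step 2 and linear speed of each of carrier, cover below 0.02 m/s and angular speed of carrier below 0.15 rad/s); the arm keeps its last pose, push and grip.
It fails at once if the carrier is tipped more than 0.35 rad (angle between carrier_grip's own z axis and vertical above 0.35 rad).
It fails at once if the cover is tipped more than 0.5 rad (angle between cover_grip's own z axis and vertical above 0.5 rad).
It fails at once if the cover is dropped (moves faster than 0.5 m/s while not held) (contact force between the fingers and cover below 0.05 N and linear speed of cover above 0.5 m/s).
It fails at once if the carrier is dropped (moves faster than 0.5 m/s while not held) (contact force between the fingers and carrier below 0.05 N and linear speed of carrier above 0.5 m/s).
It fails at once if a bystander is moved more than 30 mm (distance of any of rack, reagent_jar, red_cap, tip_box, beaker, amber_bottle from where it was at the start of the episode above 0.03 m).
It also fails if it takes over 64 s, if anything falls off the work surface, if the arm or the gripper's body presses on something with over 40 N, if the wrist force passes 120 N, or if a joint passes its speed limit or range.

## Working session

There is one attempt and no reset: what is moved stays moved. The work goes in short steps, Python scripts to look and compute and a shell command to move; the robot and the scene stay as the last step left them, time stands still between calls to the robot, and variables do not carry over. Pictures are saved under pics/ and viewed, and the job is handed in when it is done.

```bash
ls; mkdir -p pics; python3 - <<'E'
from station import *
import cv2
s=state(); print(s)
for n in ["scene","top","wrist"]:
    c=camera(n); cv2.imwrite(f"pics/{n}0.png",c["frame"]); print(n,c["mtx"].round(1).tolist(),c["R"].round(4).tolist(),c["t"].round(4).tolist())
E
```

```text
pics
{'clock': 0.0, 'joint_positions': array([-1.23420088e+00,  2.17722553e-01,  1.61493948e+00, -1.03880430e-05,
        1.31128605e+00, -1.12194923e-01]), 'joint_velocities': array([ 0.00079415,  0.00034803, -0.00016164, -0.00016034,  0.00103823,
        0.0014251 ]), 'joint_torque': array([-5.67002407e-04, -3.96847951e+01, -3.03854048e+01, -2.42264259e-04,
        9.70727328e-03,  2.09727702e-06]), 'eef_pos': array([ 0.27092227, -0.56232572,  0.22998507]), 'eef_rot': array([[ 4.33877497e-01, -7.87416158e-04,  9.00971530e-01],
       [-9.00968831e-01,  2.21993380e-03,  4.33878137e-01],
       [-2.34173981e-03, -9.99997226e-01,  2.53741906e-04]]), 'ft_force': array([-0.82667113,  0.40061521, -0.4469507 ]), 'wrist_torque': array([ 0.00396155, -0.00931887, -0.04337661]), 'finger_gap': 0.08578033376740467}
scene [[420.1, 0.0, 256.3], [0.0, 420.1, 200.9], [0.0, 0.0, 1.0]] [[-0.5913, 0.8064, -0.0045], [0.5608, 0.4072, -0.7209], [-0.5795, -0.4288, -0.6931]] [0.336, -0.2641, 1.7786]
top [[486.2, 0.0, 252.6], [0.0, 486.2, 192.3], [0.0, 0.0, 1.0]] [[0.015, -0.9998, -0.0108], [-0.9947, -0.0138, -0.1019], [0.1017, 0.0122, -0.9947]] [0.0004, 0.5621, 1.5537]
wrist [[302.2, 0.0, 261.3], [0.0, 302.2, 193.5], [0.0, 0.0, 1.0]] [[0.4335, -0.9011, -0.001], [-0.8584, -0.4133, 0.3038], [-0.2742, -0.1308, -0.9527]] [-0.6244, -0.0398, 0.3806]
```

View pics/top0.png

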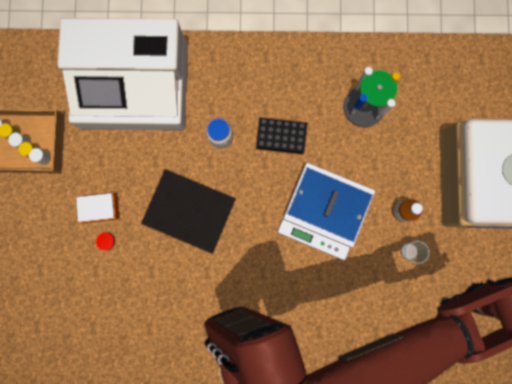

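View pics/scene0.png

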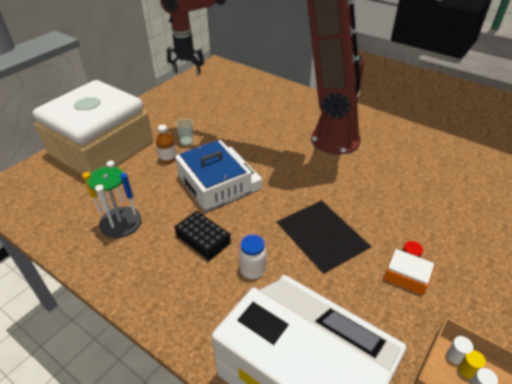

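View pics/wrist0.png

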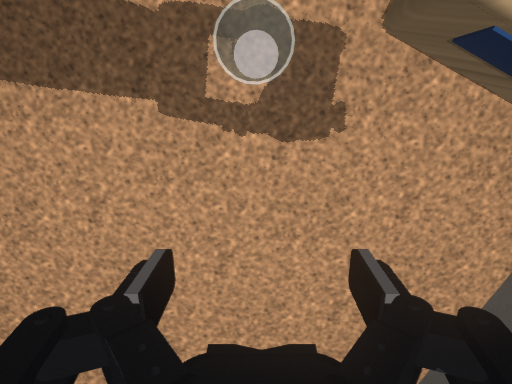

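```bash
cat > h.py <<'E'
from station import *
import cv2, numpy as np
def ray(c,uv):
    d=c["R"].T@np.linalg.inv(c["mtx"])@np.array([uv[0],uv[1],1.]); o=-c["R"].T@c["t"]; return o,d
def onplane(c,uv,z):
    o,d=ray(c,uv); return o+d*(z-o[2])/d[2]
def cloud(c):
    z=c["z_map"].astype(float); v,u=np.mgrid[0:z.shape[0],0:z.shape[1]]
    K=c["mtx"]; P=np.stack([(u-K[0,2])/K[0,0]*z,(v-K[1,2])/K[1,1]*z,z],-1)
    W=(P-c["t"])@c["R"]; W[z<=0]=np.nan; return W
def tri(c1,p1,c2,p2):
    o1,d1=ray(c1,p1);o2,d2=ray(c2,p2)
    A=np.stack([d1,-d2],1); s=np.linalg.lstsq(A,o2-o1,rcond=None)[0]
    a=o1+s[0]*d1;b=o2+s[1]*d2; return (a+b)/2,np.linalg.norm(a-b)
def rect(mask):
    cs,_=cv2.findContours(mask.astype(np.uint8),cv2.RETR_EXTERNAL,cv2.CHAIN_APPROX_NONE)
    return max(cs,key=cv2.contourArea)
E
python3 - <<'E'
from h import *
C={n:camera(n) for n in("top","scene")}
roi={"top":[(275,380,155,262),(135,240,165,255)],"scene":[(170,265,135,210),(272,375,195,275)]}
for n,c in C.items():
    f=c["frame"].astype(int);W=cloud(c)
    b,g,r=f[...,0],f[...,1],f[...,2]
    for k,(x0,x1,y0,y1) in enumerate(roi[n]):
        R=np.zeros(b.shape,bool);R[y0:y1,x0:x1]=1
        m=R&((b>r+50)&(b>g+25) if k==0 else (f.max(2)<50))
        ct=rect(m); q=cv2.boxPoints(cv2.minAreaRect(ct)); ap=cv2.approxPolyDP(cv2.convexHull(ct),5,True)[:,0]
        fill=np.zeros(b.shape,np.uint8);cv2.drawContours(fill,[ct],-1,1,-1)
        z=np.nanmedian(W[...,2][m]); print(n,k,"n",m.sum(),"z med",z, "corners",ap.tolist())
        poly=np.array([onplane(c,p,z)[:2] for p in ct[:,0]]); 
        (cx,cy),(w,h),a=cv2.minAreaRect((poly*1000).astype(np.float32)); print("  rect mm",cx,cy,w,h,a)
        if k==0:
            d=(fill>0)&(f.max(2)<75)
            cd=rect(cv2.erode(fill,np.ones((5,5)))*d); zz=W[...,2][(fill>0)]; print("  z pct",np.nanpercentile(zz,[5,50,95,99]))
            M=cv2.moments(cd);cc=(M["m10"]/M["m00"],M["m01"]/M["m00"]);C[n]["h"]=cc
            print("  handle px",cc, cv2.minAreaRect(cd))
            hm=(fill>0)&(W[...,2]>np.nanpercentile(zz,50)+.02)
            print("  high pts",hm.sum(),np.nanmean(W[hm],0))
print(tri(C["top"],C["top"]["h"],C["scene"],C["scene"]["h"]))
t=cv2.resize(C["top"]["frame"][150:265,270:390],None,fx=5,fy=5,interpolation=cv2.INTER_CUBIC);cv2.imwrite("pics/t1.png",t)
E
```

```text
top 0 n 3391 z med 0.10558839751712118 corners [[307, 168], [371, 195], [353, 240], [288, 213]]
  rect mm 521.2377319335938 -230.58706665039062 216.5487823486328 156.8743438720703 67.82304382324219
  z pct [0.09999237 0.10575217 0.11329648 0.14084642]
  handle px (332.5, 194.0) ((332.6999816894531, 193.59999084472656), (0.8944271206855774, 3.130495071411133), 26.56505012512207)
  high pts 129 [ 0.51959386 -0.22956833  0.13881953]
top 1 n 4289 z med 0.0023368054047487926 corners [[165, 171], [233, 199], [211, 251], [143, 222]]
  rect mm 501.23187255859375 220.5957794189453 248.37185668945312 189.21270751953125 68.18079376220703
scene 0 n 1497 z med 0.10540543927476799 corners [[217, 141], [244, 172], [206, 186], [181, 154]]
  rect mm 525.9420776367188 -228.7301788330078 216.85647583007812 154.92410278320312 67.75651550292969
  z pct [0.1021893  0.10563272 0.13282831 0.14016845]
  handle px (211.80444444444444, 157.61777777777777) ((211.23287963867188, 158.7876739501953), (6.554304122924805, 21.652612686157227), 69.44395446777344)
  high pts 107 [ 0.5264448  -0.22773508  0.13600782]
scene 1 n 3174 z med 0.0024323099828734945 corners [[320, 202], [368, 246], [324, 271], [279, 222]]
  rect mm 505.7242736816406 223.2109375 246.23797607421875 186.55628967285156 68.45848846435547
(array([ 0.54207417, -0.22475457,  0.13999503]), np.float64(0.02281331684797916))
```

View pics/t1.png

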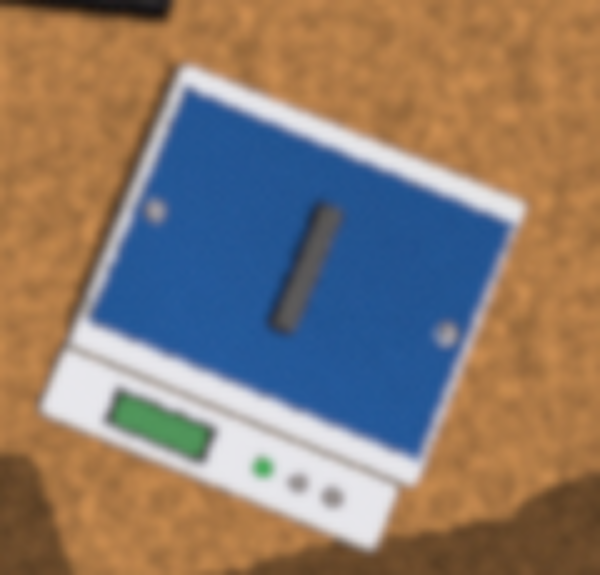

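```bash
python3 -m pendant '[1,1.5,2,0.3,8.3,1,1.5,2,0.3,8.3,1,1.5,2,0.3,8.3,1,1.5,2,0.3,8.3,1,1.5,2,0.3,8.3,1,1.5,2,0.3,8.3,1,1.5,2,0.3,8.3,1,1.5,2,0.3,8.3]' 40; python3 -c "
from h import *
print(state()['joint_positions'])"
```

```text
clock: 1.05
eef_pos: [0.3917, -0.4021, 0.2553]
eef_rot: [[0.999, -0.0, -0.043], [0.043, 0.0, 0.999], [-0.0, -1.0, 0.0]]
ft_force: [-0.1, 0.3, -0.4]
finger_gap: 0.0856
[-9.23623189e-01  6.26545073e-02  1.74056105e+00  3.98942961e-05
  1.33849842e+00 -9.66487558e-01]
```

```bash
python3 -m pendant '[1,1.6,2.1,0,8.2,1,1.6,2.1,0,8.2,1,1.6,2.1,0,8.2,1,1.6,2.1,0,8.2,1,1.6,2.1,0,8.2,1,1.6,2.1,0,8.2,1,1.6,2.1,0,8.2,1,1.6,2.1,0,8.0]'; python3 - <<'E'
from h import *
s=state();print(s['joint_positions']);print(s["eef_pos"],s["eef_rot"])
c=camera("wrist");cv2.imwrite("pics/w1.png",c["frame"]);np.savez("w1.npz",**c)
W=cloud(c)
m=(W[...,2]>.12)&(W[...,2]<.16);n,l,st,ce=cv2.connectedComponentsWithStats(m.astype(np.uint8))
for i in range(1,n):
    if st[i,4]>200: print(st[i],np.nanmean(W[l==i],0),cv2.minAreaRect((W[l==i][:,:2]*1000).astype(np.float32)),np.nanpercentile(W[l==i][:,2],[5,50,95]))
E
```

```text
clock: 1.85
eef_pos: [0.5197, -0.2341, 0.2552]
eef_rot: [[0.377, -0.0, -0.926], [0.926, 0.0, 0.377], [-0.0, -1.0, 0.0]]
ft_force: [-0.5, -0.5, -0.6]
finger_gap: 0.0851
[-5.46395704e-01  8.13617142e-02  1.72084081e+00 -2.51096897e-05
  1.33943809e+00 -1.73050802e+00]
[ 0.51968417 -0.23412971  0.2552266 ] [[ 3.77114005e-01 -5.36777252e-05 -9.26166845e-01]
 [ 9.26166846e-01  4.03893521e-06  3.77114005e-01]
 [-1.65018941e-05 -9.99999999e-01  5.12376685e-05]]
[ 259  141   16   89 1370] [ 0.5179716  -0.22953534  0.14080803] ((521.1677856445312, -230.57838439941406), (13.548965454101562, 79.63914489746094), 67.79458618164062) [0.1394046  0.14126707 0.14238259]
[   0  244   56   48 1700] [ 0.50783832 -0.47673294  0.14143513] ((509.3326416015625, -482.0238037109375), (34.58086395263672, 34.54731750488281), 55.89765930175781) [0.1213157  0.14679143 0.15238275]
```

View pics/w1.png

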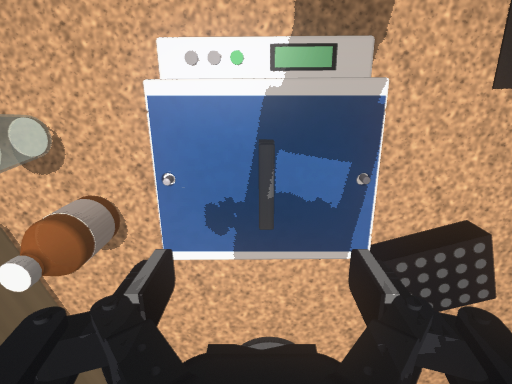

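```bash
python3 - <<'E'
from h import *
w=dict(np.load("w1.npz"));t=camera("top")
print(tri(w,(266.3,184.3),t,(331.0,203.0)))  # handle top
f=w["frame"].astype(int);W=cloud(w)
m=(W[...,2]>.12)&(W[...,2]<.16);m[:,:200]=0;m[:, 330:]=0
ct=rect(m);print(cv2.minAreaRect(ct)); q=cv2.minAreaRect(ct)[0]
print(tri(w,q,t,(331.0,203.0)),onplane(w,q,.1405))
W=cloud(t)
for n,(u,v) in dict(jar=(219,128),rack=(282,135),beaker=(412,248),bottle=(408,208),tip=(96,208)).items():
    r=W[v-12:v+12,u-12:u+12].reshape(-1,3);print(n,r[np.nanargmax(r[:,2])])
E
```

```text
(array([ 0.5228696 , -0.23169745,  0.12167643]), np.float64(0.0013166224010516792))
((266.5, 185.0), (88.0, 15.0), 90.0)
(array([ 0.5226441 , -0.23134264,  0.12494157]), np.float64(0.0010398126532575507)) [ 0.51820948 -0.22938952  0.1405    ]
jar [0.77831183 0.1208338  0.12961195]
rack [ 0.72968603 -0.0841972   0.05963821]
beaker [ 0.38994269 -0.46894541  0.09554507]
bottle [ 0.51175707 -0.47598921  0.15711082]
tip [0.49419145 0.52871221 0.06989442]
```

```bash
python3 -m pendant '[1,0.1,0.3,-1,0,1,0,0,-1,0,1,0,0,-1,0,1,0,0,-1,0,1,0,0,-1,0,1,0,0,-1,0,1,0,0,0,0,1,0,0,0,0]'; python3 - <<'E'
from h import *
s=state();print(s["eef_pos"])
w=dict(np.load("w1.npz"));c=camera("wrist");cv2.imwrite("pics/w2.png",c["frame"]);np.savez("w2.npz",**c)
def det(c):
    f=c["frame"].astype(int);b=f[...,0];r=f[...,2]
    m=(b-r<14)&(f.max(2)<70);m[:110]=0;m[245:]=0;m[:,:225]=0;m[:,305:]=0
    ct=rect(m); return cv2.boundingRect(ct), cv2.minAreaRect(ct)
a=det(w);b=det(c);print(a,b)
for dy in (0,1):
  p=[(r[0]+(r[2]-1)/2, r[1]+dy*(r[3]-1)) for r in (a[0],b[0])]; print(tri(w,p[0],c,p[1]))
W=cloud(c);m=(W[...,2]>.12)&(W[...,2]<.16);m[:,:215]=0;m[:,320:]=0
r=W[m];print(cv2.minAreaRect((r[:,:2]*1000).astype(np.float32)),np.nanpercentile(r[:,2],[5,50,95]))
E
```

```text
clock: 2.75
eef_pos: [0.52, -0.2321, 0.1949]
eef_rot: [[0.383, -0.001, -0.924], [0.924, 0.0, 0.383], [0.0, -1.0, 0.001]]
ft_force: [0.2, -0.3, 0.6]
finger_gap: 0.0854
[ 0.52004973 -0.23212364  0.19492178]
((259, 140, 15, 90), ((266.0, 184.5), (89.0, 14.0), 90.0)) ((255, 151, 20, 94), ((264.5, 197.5), (93.0, 19.0), 90.0))
(array([ 0.4862428 , -0.21632174,  0.10146639]), np.float64(0.0002029376136006266))
(array([ 0.66844021, -0.28759236, -0.12026408]), np.float64(0.0023262180616537404))
((520.8285522460938, -230.7799835205078), (13.910259246826172, 79.48567199707031), 67.84656524658203) [0.13899614 0.1412189  0.14236693]
```

View pics/w2.png

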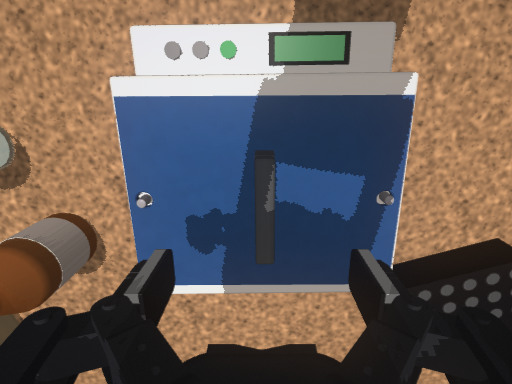

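```bash
python3 - <<'E'
from h import *
w=dict(np.load("w1.npz"));c=dict(np.load("w2.npz"))
for p,q in [((266,229.5),(264.5,264)),((168.5,179.5),(144.5,200.5)),((363.5,179.5),(385.5,198.5)),((152,95.5),(115,96)),((381,95.5),(412,96)),((266,145.5),(264.5,160))]:
    print(tri(w,p,c,q))
E
```

```text
(array([ 0.55778629, -0.24590232,  0.14133444]), np.float64(0.000199474566388792))
(array([ 0.48505123, -0.32056821,  0.10848863]), np.float64(0.00031338085621558995))
(array([ 0.55791674, -0.14074502,  0.10876135]), np.float64(0.00041119370153519616))
(array([ 0.41233805, -0.28761521,  0.13984388]), np.float64(0.00045798742451027977))
(array([ 0.48436668, -0.11232887,  0.13296504]), np.float64(0.0006898058159070189))
(array([ 0.48572819, -0.21658491,  0.13906322]), np.float64(0.000379859540236949))
```

```bash
python3 -m pendant '[1,0.1,0.1,-1.5,0,1,0,0,-1.5,0,1,0,0,-1.5,0,1,0,0,-1.2,0,1,0,0,-1.0,0,1,0,0,-0.8,0,1,0,0,-0.4,0,1,0,0,0,0]'; python3 -m pendant '[0,0,0,0,0,0,0,0,0,0,0,0,0,0,0,0,0,0,0,0,0,0,0,0,0,0,0,0,0,0,0,0,0,0,0,0,0,0,0,0]' 50;  python3 - <<'E'
from h import *
c=camera("wrist");cv2.imwrite("pics/w3.png",c["frame"])
E
```

```text
clock: 3.6
eef_pos: [0.5209, -0.231, 0.1156]
eef_rot: [[0.382, -0.001, -0.924], [0.924, 0.001, 0.382], [0.0, -1.0, 0.001]]
ft_force: [0.2, 0.9, 0.6]
finger_gap: 0.0851
clock: 4.4
eef_pos: [0.5215, -0.2313, 0.1167]
eef_rot: [[0.382, 0.001, -0.924], [0.924, -0.0, 0.382], [-0.0, -1.0, -0.001]]
ft_force: [-0.5, -0.5, 2.6]
finger_gap: 0.013
```

View pics/w3.png

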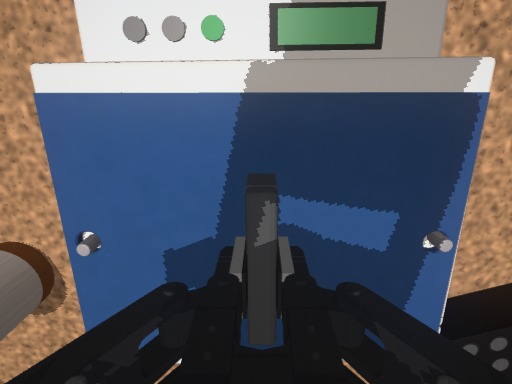

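The fingers hold the bar at (262,260), its middle, gap 13 mm. I lift the cover now.

```bash
python3 -m pendant '[0,0,0,0.3,0,0,0,0,0.6,0,0,0,0,1,0,0,0,0,1.2,0,0,0,0,1.2,0,0,0,0,1.2,0,0,0,0,1.2,0,0,0,0,0.8,0]'; python3 - <<'E'
from h import *
print(state()["ft_force"],state()["wrist_torque"])
c=camera("wrist");cv2.imwrite("pics/w4.png",c["frame"])
c=camera("scene");cv2.imwrite("pics/s4.png",c["frame"])
E
```

```text
clock: 5.25
eef_pos: [0.5218, -0.2315, 0.1933]
eef_rot: [[0.382, 0.002, -0.924], [0.924, -0.001, 0.382], [-0.0, -1.0, -0.002]]
ft_force: [0.1, -0.9, -2.1]
finger_gap: 0.0129
[ 0.13776255 -0.93586896 -2.10941293] [-0.02032861  0.00335051  0.01103366]
```

View pics/w4.png

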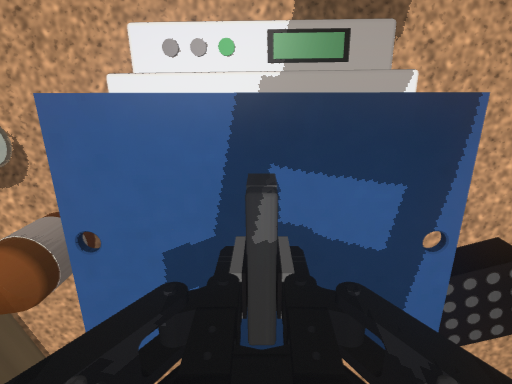

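View pics/s4.png

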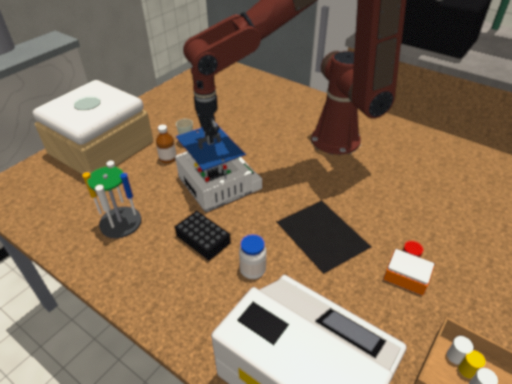

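```bash
python3 -m pendant '[0,-0.1,1,0,0,0,-0.1,2,0,0,0,-0.1,3,0,0,0,-0.1,3,0,0,0,-0.1,3.5,0,0,0,-0.1,3.5,0,0,0,-0.1,3.5,0,0,0,-0.2,3.5,0,0]'; python3 -m pendant '[0,-0.2,3.5,0,0,0,-0.2,3.5,0,0,0,-0.2,3.5,0,0,0,-0.2,3,0,0,0,-0.2,3,0,0,0,-0.1,2.5,0,0,0,-0.1,2,0,0,0,0,1.2,0,0]'; python3 - <<'E'
from h import *
print(state()["joint_positions"])
c=camera("wrist");cv2.imwrite("pics/w5.png",c["frame"])
c=camera("scene");cv2.imwrite("pics/s5.png",c["frame"])
E
```

```text
clock: 6.15
eef_pos: [0.5109, 0.001, 0.1902]
eef_rot: [[0.382, -0.002, -0.924], [0.924, 0.001, 0.382], [-0.0, -1.0, 0.002]]
ft_force: [0.7, 0.1, -1.6]
finger_gap: 0.0128
clock: 6.95
eef_pos: [0.4986, 0.2226, 0.1902]
eef_rot: [[0.381, -0.002, -0.925], [0.925, -0.0, 0.381], [-0.001, -1.0, 0.002]]
ft_force: [-0.1, -0.4, -3.1]
finger_gap: 0.0132
[ 2.90997094e-01  9.06460849e-02  1.83705590e+00  6.27490567e-04
  1.21629298e+00 -8.89356351e-01]
```

View pics/w5.png

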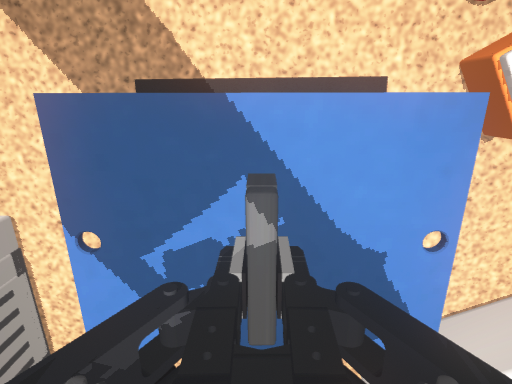

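View pics/s5.png

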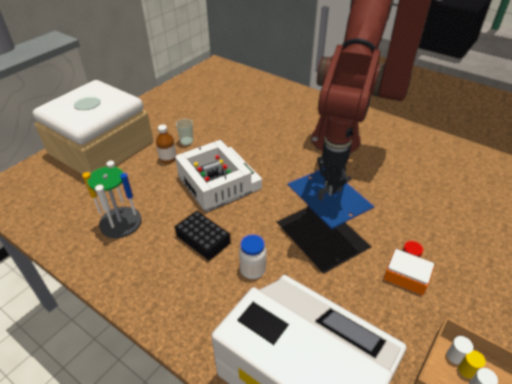

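```bash
python3 -m pendant '[0,0.2,0,-1,0,0,0,0,-2,0,0,0,0,-2.5,0,0,0,0,-2.5,0,0,0,0,-2.5,0,0,0,0,-2.2,0,0,0,0,-1.5,0,0,0,0,-0.8,0]'; python3 -m pendant '[0,0,0,-0.5,0,0,0,0,-0.3,0,0,0,0,-0.2,0,0,0,0,-0.2,0,0,0,0,-0.1,0,0,0,0,0,0,0,0,0,0,0,0,0,0,0,0]'
```

```text
clock: 7.85
eef_pos: [0.501, 0.2195, 0.0391]
eef_rot: [[0.384, -0.003, -0.923], [0.923, -0.001, 0.384], [-0.002, -1.0, 0.003]]
ft_force: [0.4, 0.8, -2.1]
finger_gap: 0.0131
clock: 8.65
eef_pos: [0.5023, 0.221, 0.0285]
eef_rot: [[0.382, 0.0, -0.924], [0.924, 0.0, 0.382], [0.0, -1.0, -0.0]]
ft_force: [0.0, 0.1, -2.8]
finger_gap: 0.0129
```

```bash
python3 -m pendant '[0,0,0,-0.2,0,0,0,0,-0.2,0,0,0,0,-0.2,0,0,0,0,-0.1,0,0,0,0,-0.1,0,0,0,0,0,0,0,0,0,0,0,0,0,0,0,0]'
```

```text
clock: 9.45
eef_pos: [0.5023, 0.2209, 0.0204]
eef_rot: [[0.382, 0.0, -0.924], [0.924, 0.0, 0.382], [0.0, -1.0, -0.0]]
ft_force: [0.6, -0.2, -1.9]
finger_gap: 0.0131
```

```bash
python3 -m pendant '[0,0,0,-0.1,0,0,0,0,0,0,0,0,0,0,0,0,0,0,0,0,0,0,0,0,0,0,0,0,0,0,0,0,0,0,0,0,0,0,0,0]'
```

```text
clock: 10.25
eef_pos: [0.5025, 0.221, 0.0198]
eef_rot: [[0.382, 0.0, -0.924], [0.924, 0.0, 0.382], [0.0, -1.0, -0.0]]
ft_force: [-1.5, -1.6, 6.1]
finger_gap: 0.0129
```

Contact with the mat shows as 6 N at z 0.020. I release, then rise.

```bash
python3 -m pendant '[1,0,0,0,0,1,0,0,0,0,1,0,0,0,0,1,0,0,0,0,1,0,0,0,0,1,0,0,0,0,1,0,0,0,0,1,0,0,0,0]'; python3 -m pendant '[1,0,0,0.5,0,1,0,0,1,0,1,0,0,2,0,1,0,0,3,0,1,0,0,3,0,1,0,0,3,0,1,0,0,3,0,1,0,0,2,0]';python3 - <<'E'
from h import *
c=camera("wrist");cv2.imwrite("pics/w6.png",c["frame"])
W=cloud(c);f=c["frame"].astype(int);m=(W[...,2]>.028)&(W[...,2]<.07);m[:,:200]=0;m[:,330:]=0;m[250:]=0
r=W[m];print(m.sum(),cv2.minAreaRect((r[:,:2]*1000).astype(np.float32)),np.nanpercentile(r[:,2],[5,50,95]))
m=(f[...,0]>f[...,2]+50); r=W[m];r=r[np.isfinite(r[:,2])&(r[:,2]<.02)];A=np.c_[r[:,:2],np.ones(len(r))];print(np.linalg.lstsq(A,r[:,2],rcond=None)[0],np.median(r[:,2]))
c=camera("scene");cv2.imwrite("pics/s6.png",c["frame"])
E
```

```text
clock: 11.05
eef_pos: [0.5022, 0.2209, 0.0193]
eef_rot: [[0.383, 0.0, -0.924], [0.924, -0.0, 0.383], [0.0, -1.0, -0.0]]
ft_force: [0.7, 1.2, 0.9]
finger_gap: 0.0856
clock: 11.85
eef_pos: [0.5035, 0.2213, 0.1982]
eef_rot: [[0.382, 0.005, -0.924], [0.924, 0.001, 0.382], [0.003, -1.0, -0.004]]
ft_force: [0.4, -0.3, 0.4]
finger_gap: 0.0855
1070 ((501.644775390625, 220.8684539794922), (13.776301383972168, 78.87606811523438), 67.32645416259766) [0.04257173 0.04425765 0.04556751]
[ 0.00044207 -0.00104903  0.01042472] 0.010409917028947063
```

View pics/w6.png

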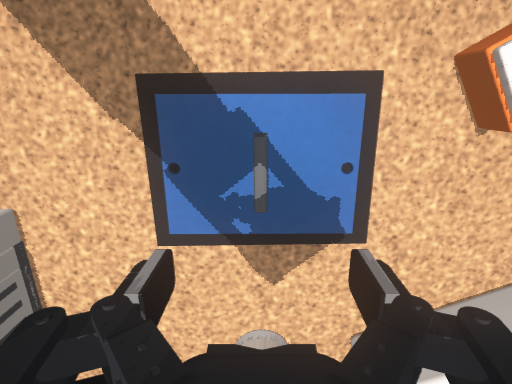

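View pics/s6.png

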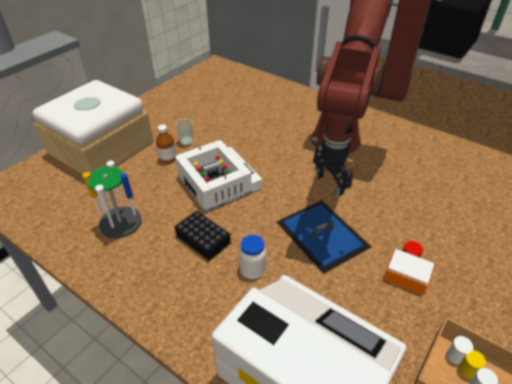

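The cover lies centred and level in the mat's dark border. Back to the incubator.

```bash
python3 -m pendant '[1,0.1,-1.5,0.5,0,1,0.1,-3,0.5,0,1,0.1,-3,0.5,0,1,0.1,-3.5,0,0,1,0.1,-3.5,0,0,1,0.1,-3.5,0,0,1,0.1,-3.5,0,0,1,0.1,-3.5,0,0]'; python3 -m pendant '[1,0.1,-3.5,0,0,1,0.1,-3.5,0,0,1,0.2,-3.5,0,0,1,0.1,-3.3,0,0,1,0.2,-3,0,0,1,0.2,-2,0,0,1,0.1,-1,0,0,1,0,0,0,0]'; python3 - <<'E'
from h import *
s=state();print(s["eef_pos"])
c=camera("wrist");cv2.imwrite("pics/w7.png",c["frame"]);np.savez("w7.npz",**c)
W=cloud(c)
m=(W[...,2]>.085)&(W[...,2]<.098);m[:,:200]=0;m[:,330:]=0;m[245:]=0
r=W[rect(m)[:,0,1],rect(m)[:,0,0]];print(m.sum(),cv2.boundingRect(rect(m)),cv2.minAreaRect((r[:,:2]*1000).astype(np.float32)),np.nanpercentile(W[m][:,2],[5,50,95]))
t=camera("top");cv2.imwrite("pics/t7.png",cv2.resize(t["frame"][150:265,270:390],None,fx=5,fy=5,interpolation=cv2.INTER_CUBIC))
E
```

```text
clock: 12.75
eef_pos: [0.5083, -0.0312, 0.2073]
eef_rot: [[0.383, -0.004, -0.924], [0.924, 0.0, 0.383], [-0.001, -1.0, 0.004]]
ft_force: [-0.6, -0.6, -0.0]
finger_gap: 0.0851
clock: 13.55
eef_pos: [0.5196, -0.2278, 0.2084]
eef_rot: [[0.384, -0.001, -0.923], [0.923, 0.001, 0.384], [0.0, -1.0, 0.002]]
ft_force: [-0.1, -0.2, 0.3]
finger_gap: 0.0852
[ 0.51960608 -0.22783632  0.20841846]
2647 (252, 156, 15, 71) ((521.5999755859375, -231.7998046875), (11.997564315795898, 63.13572692871094), 65.55831146240234) [0.08546586 0.08689942 0.09706572]
```

View pics/w7.png

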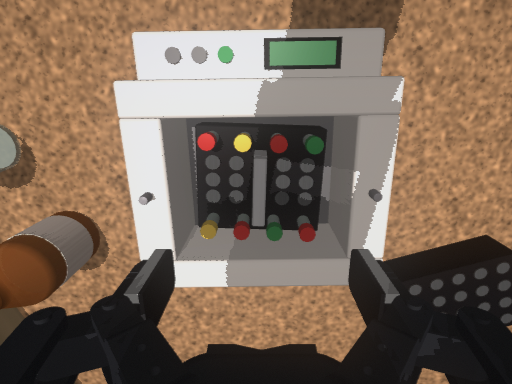

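```bash
python3 -m pendant '[1,0.1,-0.2,-1,-1,1,0.1,-0.2,-1,-1,1,0,0,-1,0,1,0,0,-1,0,1,0,0,0,0,1,0,0,0,0,1,0,0,0,0,1,0,0,0,0]'; python3 - <<'E'
from h import *
s=state();print(s["eef_pos"])
c=camera("wrist");w=dict(np.load("w7.npz"));cv2.imwrite("pics/w8.png",c["frame"]);np.savez("w8.npz",**c)
E=[]
for k in (w,c):
    W=cloud(k);m=(W[...,2]>.090)&(W[...,2]<.098);m[:,:230]=0;m[:,290:]=0;m[:135]=0;m[300:]=0
    ct=rect(m);r=W[ct[:,0,1],ct[:,0,0]];b=cv2.boundingRect(ct);mr=cv2.minAreaRect(ct)
    z=W[...,2][m];print(b,mr,cv2.minAreaRect((r[:,:2]*1000).astype(np.float32)),np.nanpercentile(z,[5,50,95]))
    bp=cv2.boxPoints(mr);bp=bp[np.argsort(bp[:,1])];E.append((bp[:2].mean(0),bp[2:].mean(0)))
for i in (0,1): print(E[0][i],E[1][i],tri(w,E[0][i],c,E[1][i]))
E
```

```text
clock: 14.45
eef_pos: [0.5227, -0.2314, 0.17]
eef_rot: [[0.414, 0.001, -0.91], [0.91, -0.001, 0.414], [-0.0, -1.0, -0.001]]
ft_force: [0.5, -0.4, 0.0]
finger_gap: 0.0853
[ 0.5226636  -0.23139017  0.1700188 ]
(252, 157, 15, 70) ((259.0386657714844, 191.4155731201172), (13.50817584991455, 69.00386047363281), 1.3971810340881348) ((521.6343994140625, -231.81544494628906), (11.997564315795898, 63.060081481933594), 65.55831146240234) [0.0915993  0.09615446 0.09741674]
(254, 161, 16, 80) ((261.5, 200.5), (79.0, 15.0), 90.0) ((521.9328002929688, -231.65838623046875), (11.781122207641602, 63.85581588745117), 65.08580017089844) [0.09173858 0.09611586 0.09740683]
[259.8799 156.9239] [261.5 161. ] (array([ 0.49127049, -0.21797456,  0.10106902]), np.float64(0.0003566629290631178))
[258.19742 225.90724] [261.5 240. ] (array([ 0.55256879, -0.24563433,  0.09148416]), np.float64(0.00015225297592921005))
```

View pics/w8.png

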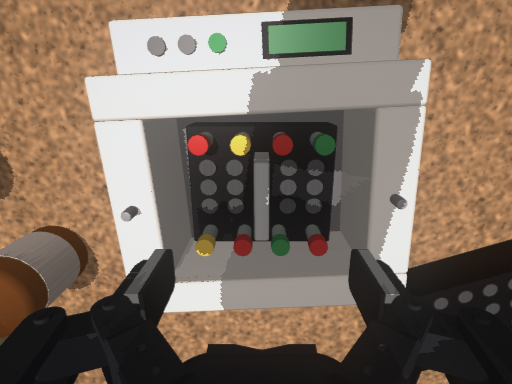

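```bash
python3 -m pendant '[1,-0.1,0,-1,0,1,0,0,-1.6,0,1,0,0,-1.6,0,1,0,0,-1.6,0,1,0,0,-1.5,0,1,0,0,-1.2,0,1,0,0,-0.9,0,1,0,0,-0.6,0]'; python3 -m pendant '[1,0,0,0,0,0,0,0,0,0,0,0,0,0,0,0,0,0,0,0,0,0,0,0,0,0,0,0,0,0,0,0,0,0,0,0,0,0,0,0]' 80;  python3 - <<'E'
from h import *
c=camera("wrist");cv2.imwrite("pics/w9.png",c["frame"])
E
```

```text
clock: 15.3
eef_pos: [0.5209, -0.2309, 0.0681]
eef_rot: [[0.415, -0.001, -0.91], [0.91, 0.001, 0.415], [0.0, -1.0, 0.001]]
ft_force: [-0.3, -0.2, 0.0]
finger_gap: 0.0854
clock: 16.1
eef_pos: [0.5216, -0.2312, 0.0699]
eef_rot: [[0.414, 0.001, -0.91], [0.91, -0.0, 0.414], [0.0, -1.0, -0.001]]
ft_force: [-1.1, 1.3, 3.0]
finger_gap: 0.0106
```

View pics/w9.png

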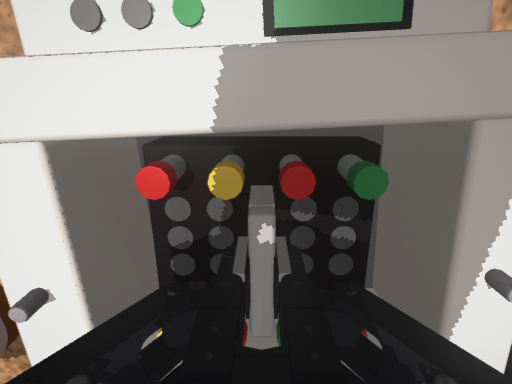

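```bash
python3 -m pendant '[0,0,0,0.2,0,0,0,0,0.4,0,0,0,0,0.7,0,0,0,0,0.9,0,0,0,0,0.8,0,0,0,0,0.5,0,0,0,0,0,0,0,0,0,0,0]';  python3 - <<'E'
from h import *
s=state();print(s["ft_force"],s["wrist_torque"])
c=camera("wrist");cv2.imwrite("pics/w10.png",c["frame"])
E
```

```text
clock: 16.95
eef_pos: [0.5213, -0.2312, 0.1046]
eef_rot: [[0.415, 0.0, -0.91], [0.91, -0.0, 0.415], [-0.0, -1.0, -0.0]]
ft_force: [-0.4, 0.1, -4.8]
finger_gap: 0.0103
[-0.3527899   0.08709409 -4.84704336] [ 0.05630599 -0.00933617 -0.03095569]
```

View pics/w10.png

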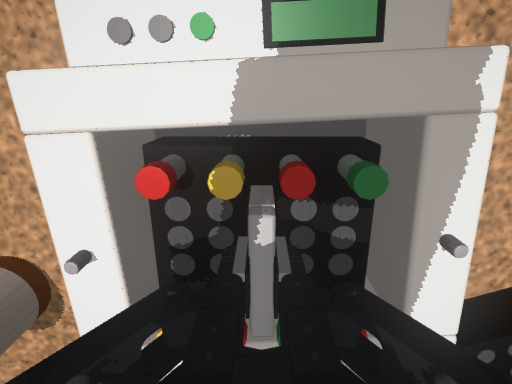

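The carrier hangs from the fingers (about 4.8 N) at the same pixels as before, so it hasn't tipped. It needs another 10 cm up.

```bash
python3 -m pendant '[0,0,0,0.6,0,0,0,0,1,0,0,0,0,1.4,0,0,0,0,1.6,0,0,0,0,1.6,0,0,0,0,1.6,0,0,0,0,1.4,0,0,0,0,0.9,0]'; python3 -m pendant '[0,0,0,0,0,0,0,0,0,0,0,0,0,0,0,0,0,0,0,0,0,0,0,0,0,0,0,0,0,0,0,0,0,0,0,0,0,0,0,0]'; python3 - <<'E'
from h import *
s=state();print(s["ft_force"],s["joint_velocities"].round(4))
c=camera("wrist");cv2.imwrite("pics/w11.png",c["frame"])
W=cloud(c); m=(W[...,2]>.13)&(W[...,2]<.20); m[205:]=0
f=c["frame"].astype(int); d=m&(f.max(2)<60)&(W[...,2]>.17); r=W[d]; A=np.c_[r[:,:2],np.ones(len(r))];print("block plane",len(r),np.linalg.lstsq(A,r[:,2],rcond=None)[0],np.percentile(r[:,2],[5,50,95]))
caps=[W[175:186,u-5:u+6].reshape(-1,3) for u in (156,226,297,367)]
print([np.nanmedian(k,0).round(4) for k in caps])
for n in("scene","top"):
    c=camera(n);cv2.imwrite(f"pics/{n}11.png",c["frame"])
    f=c["frame"].astype(int);W=cloud(c);m=(f[...,0]>f[...,2]+50)&(f[...,0]>f[...,1]+25)&(W[...,2]<.03)
    ct=rect(m);P=np.array([onplane(c,p,.009)[:2]*1000 for p in ct[:,0]],np.float32);print(n,cv2.minAreaRect(P))
E
```

```text
clock: 17.8
eef_pos: [0.522, -0.2316, 0.2077]
eef_rot: [[0.414, 0.003, -0.91], [0.91, -0.002, 0.414], [-0.0, -1.0, -0.003]]
ft_force: [0.1, -0.1, -4.9]
finger_gap: 0.0104
clock: 18.6
eef_pos: [0.5212, -0.2311, 0.2053]
eef_rot: [[0.414, -0.0, -0.91], [0.91, 0.0, 0.414], [-0.0, -1.0, 0.0]]
ft_force: [-0.3, -0.7, -4.4]
finger_gap: 0.0107
[-0.2571728  -0.69177363 -4.44944709] [-0.0003 -0.0024 -0.0023 -0.0005  0.0006 -0.0014]
block plane 8828 [ 0.08159231 -0.03738717  0.13849905] [0.17964406 0.18666499 0.18778894]
[array([ 0.4624, -0.2556,  0.2217]), array([ 0.4751, -0.2277,  0.2218]), array([ 0.4878, -0.1996,  0.2218]), array([ 0.5006, -0.1717,  0.2218])]
scene ((506.2002258300781, 222.0718994140625), (224.1947021484375, 163.30056762695312), 67.7547836303711)
top ((502.4428405761719, 220.22271728515625), (223.0104217529297, 163.57296752929688), 67.65353393554688)
```

View pics/w11.png

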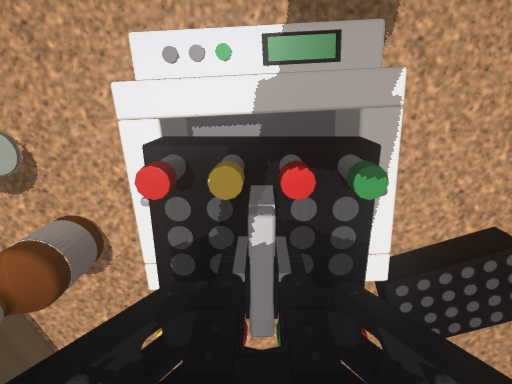

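View pics/scene11.png

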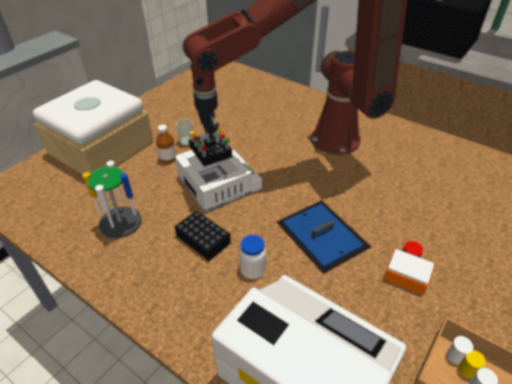

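```bash
python3 - <<'E'
from h import *
s=state();c=camera("wrist");W=cloud(c);f=c["frame"].astype(int)
X=np.array([.91,-.414]);
P=s["eef_pos"][:2]
# block top, rows below front edge
m=(W[...,2]>.183)&(W[...,2]<.192)&(f.max(2)<70)
L=(W[...,:2]-P)@X; T=(W[...,:2]-P)@np.array([.414,.91])
m&=(L>-.05)&(L<.05)&(abs(T)<.06)
A=np.c_[L[m],T[m],np.ones(m.sum())];z=W[...,2][m]
k=np.linalg.lstsq(A,z,rcond=None)[0]; e=abs(z-A@k)<.001; print(m.sum(),k,np.linalg.lstsq(A[e],z[e],rcond=None)[0])
for a in np.arange(-.05,.05,.01):
    q=m&(L>=a)&(L<a+.01)
    if q.sum()>30: print(round(a,3),q.sum(),np.median(W[...,2][q]))
b=(abs(T)<.004)&(W[...,2]>.215)&(W[...,2]<.24)
for a in np.arange(-.04,.04,.01):
    q=b&(L>=a)&(L<a+.01)
    if q.sum()>5: print("bar",round(a,3),q.sum(),np.median(W[...,2][q]))
E
```

```text
15568 [ 0.00285302 -0.00111014  0.18704149] [ 0.00317871 -0.00108426  0.18703241]
-0.05 2587 0.1868748351317334
-0.04 1587 0.1868906589246558
-0.03 1812 0.18692513966121652
-0.02 1647 0.18701512197295192
-0.01 2354 0.18698239753377097
0.0 1931 0.18714810242953886
0.01 1727 0.1871399488107301
0.02 1440 0.1870888830214651
0.03 483 0.18682591766864623
bar -0.04 276 0.22558027444232384
bar -0.03 414 0.23190609701957016
bar -0.02 393 0.2319022933257327
bar -0.01 352 0.2318663867496575
bar 0.0 327 0.23189294394593718
bar 0.01 310 0.23178278608016398
bar 0.02 294 0.231815571424777
bar 0.03 53 0.23168962262943565
```

```bash
python3 - <<'E'
from h import *
s=state();print(s["clock"],s["finger_gap"],s["ft_force"],abs(s["joint_velocities"]).max())
hand_in()
E
```

```text
18.8 0.010487445644265524 [ 0.72179058 -0.50492375 -5.20084801] 0.0019826406345420035
the job is handed in; nothing more can be done
```

The cover is on the mat and the carrier is held about 5 cm above the incubator. I handed the job in at 18.8 s of the 64 s; no verdict is reported.

- **Cover:** It lies flat on the mat, handle up and let go. The wrist view puts its centre at about (0.502, 0.221), 1–2 mm from the mat's middle. The fitted tilt is about 0.001 rad.
- **Carrier:** It is held by its bar with the grip set to 80 N, centred over the well. The finger gap is 10.5 mm and it weighs about 5 N. Its underside is at about z = 0.152, and a plane fit gives a tilt of about 0.003 rad. The arm was still, with joint speeds at or below 0.002 rad/s.
- **Bystanders:** They showed no movement in the last scene picture. I checked this by eye only and did not measure it.

Checks that disagreed:
- The scene camera puts things about 4–5 mm farther out in x than the top and wrist cameras. I relied on the top and wrist views.
- The first height estimates for the cover's handle failed: one paired the wrist and top views, which see it from nearly the same direction, and one used a cut-off mask. Redone with uncut ends from two wrist-camera heights, it gave 0.140 m for the handle top, matching the depth readings.
- The two ends of the carrier's bar came out at 0.101 and 0.091 m. Their mean, 0.096 m, matched the depth.
- A first level fit of the carrier gave about 0.09 rad because it included the block's front face. With those points left out it gave 0.003 rad.

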